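# Sweep the chew sticks along the feed gutter into the bowl

## Robot

A 6-joint arm with a two-finger parallel gripper is mounted at the origin on the work surface. World frame = base frame: x ahead of the robot, y to its left, z up, the work surface at z = 0. Lengths are in m, angles in rad, forces in N, time in s.
With the tool pointing down it reaches from about 0.3 to 0.75 m from the base axis. Payload 8.5 kg.
Tool frame: the origin (TCP) lies between the finger pads; the fingertips stand 19 mm ahead of it and the grasp point (between the pads) is the TCP; x points along the fingers, z is the direction in which the jaws open and shut, and the axes are right-handed (so a half turn about x gives the same grasp; the last joint's range is limited). The gripper opens to 85 mm and grips with 20 to 120 N. Pads are 22 mm wide; open, the fingers measure 114 mm over their backs; the gripper's body (76 mm by 85 mm) begins 54 mm behind the grasp point. The pads swing forward as they close: fully open they stand 13 mm farther back than shut.
Start: joints at [1.081, 0.381, 1.297, -0, 1.464, -0.215], TCP at [0.149, 0.529, 0.25] pointing down, gripper open.
Joint ranges: [-3.11, 3.11], [-0.89, 2.33], [0.22, 2.48], [-1.42, 4.56], [0.17, 2.85], [-2.88, 2.88]. Speed limits (rad/s): [2.39, 2.39, 3.14, 3.14, 3.14, 3.14].

## Interface

Orientations are given as a unit quaternion [w, x, y, z].
In Python, from workcell import ctrl gives the robot as it stands.
- The arm moves only by the tool apply_moves, never from a script. Its argument "steps" is a list that holds one entry, the list of rows, each a list of 7 numbers: the shift along the tool's x, y, z in units of 25 mm (1.0 is 25 mm), then the turn, a rotation vector about the tool's x, y, z in units of 5 degrees (1.0 is 5 degrees), then the finger opening in mm, from 0 to 85.4. In form: [[[dx, dy, dz, wx, wy, wz, gripper], ...]]. A call has 1 to 12 rows; each row shifts and turns the commanded pose from where the row before left it, along the tool's axes as they then stand; what a row does not reach is not made up. A row lasts 1/10 s, in which the tool goes at most 50 mm and 8.59 degrees, less where a joint would pass 70% of its speed; a pose out of reach is approached as far as the arm can. A call is refused whole if a number of a shift passes 1 or a number of a turn 1, either way. A call with a gripper value outside its range is refused whole. The fingers move at their own pace and stop on an object; "force" is the grip in N (left out, the last holds). Time passes only in rows, so rows that do not move let the fingers close. It gives the time, the measured TCP pose, the force and the opening at its end, in the units of the state.
- ctrl.sense(): the state, without advancing time (a new reading comes with each control period).
- ctrl.camera(name): name is "scene" or "top" or "wrist"; returns the picture (420x560x3 uint8, red, green, blue); there is no depth.
- ctrl.camera_model(name): a dict with "K" (3x3 intrinsics, pixels), "pose" (4x4, takes a point from camera to world coordinates). Camera axes: x right, y down, z forward; pixel columns grow to the right and rows downward; lengths in m; the calibration is good to about 2 mm. A picture is of the moment at which its call begins: read the wrist's pose just before it. camera_model takes no time and is no camera call; for the wrist camera it gives the pose at the moment of the call.
- ctrl.hand_in(): hands the job in, once; it reports no verdict.
The state is a dict: "time": time; "joint_positions": joint angles; "joint_vel": joint speeds; "joint_torque": joint torques, N m; "tcp_pos": TCP position; "eef_rot": TCP orientation; "wrist_force": force on the tool from outside, world axes, zero at the start; "wrist_torque": the same for the moment, N m; "opening": opening from 0.0 (shut) to 1.0 (fully open).
Only numpy, scipy, OpenCV 4.12 (cv2) and the standard library are available. Lean on these libraries where they do the work, as an engineer would, in place of code of your own. Each camera call takes 0.05 s, during which the arm holds its last target.

## Task

Pick up the hook pick from its rest and slide open the gutter's shutter at the end where the steel bowl stands, leaving the other shutter shut. With the pick's tip down in the groove behind both chew sticks, follow the groove slowly (about 5 cm a second) round the bend and sweep both sticks out into the bowl, without pressing hard on the gutter or touching the sticks with the fingers. Then push that shutter fully shut again with the pick, lay the pick back on its rest, and leave the bowl and the other things where they stand.

Things in the scene. Friction and masses are not known exactly. Their poses are not given: they have to be found in the camera images.
- gutter: White plastic feed gutter, fixed, about 410 mm long, on two feet and a 70 x 170 mm base plate; its ends overhang (underside 52 mm high). Origin on the table under its middle; y along its straight part to the left end, x across, away from the robot, z up. Groove 27 mm wide, open above: floor 60 mm, wall tops 86 mm above the table, walls 5 mm thick
- groove_mid (a point): Middle of the groove floor; axes as the gutter. The groove's centreline is straight from y = -100 to +100 mm at x = 0; at each end it bends towards -x (the robot side) by 30 degrees on a 120 mm radius, then runs 30 mm straight to the mouth
- bend_left (a point): Point on the groove floor, on the centreline halfway round the left (+y) bend
- bend_right (a point): Point on the groove floor, on the centreline halfway round the right (-y) bend
- mouth_left (a point): Point on the groove floor's edge, on the centreline at the left (+y) mouth: x = -31, y = +186 mm in the gutter's frame
- mouth_right (a point): Point on the groove floor's edge, on the centreline at the right (-y) mouth: x = -31, y = -186 mm in the gutter's frame
- shutter_left (a joint): Travel in m of the grey shutter closing the left mouth (plate 36 mm wide, 5 mm thick, just outside the mouth): 0 shut, 0.045 fully open; it slides square across the mouth, away from the robot, against about 2.5 N of friction, and stays where left. The groove is clear from about 0.032 on
- shutter_right (a joint): The same for the right mouth
- tab_left (a point): Centre of the upright push tab on the left shutter, which moves with it: 8 mm thick along the slide, 24 mm wide along the groove's exit direction, from 86 to 116 mm above the table. Its x axis points the way the shutter opens
- tab_right (a point): The same for the right shutter; its x axis points the way it opens
- rest: White plastic rest for the pick, fixed: base 115 x 70 x 8 mm, two posts 10 mm thick and 46 mm wide at x = +-45 mm with seats 85 mm above the table between 12 mm high cheeks that leave 30 mm for the handle. Origin under its middle; x runs along the handle laid on it
- pick: Hook pick, loose, about 120 g: dark wooden handle 120 mm long (x), 18 wide (y), 20 high (z), origin at its centre; a steel shank of 13 mm diameter runs on along +x to x = 100 mm, then straight down (-z) to a round tip 81.5 mm below the handle's centre line. On its rest the origin is 95 mm high over the rest's origin and the tip hangs free beyond the rest's +x end
- pick_tip (a point): Lowest point of the pick's tip (13 mm diameter, round end), at x = 100, z = -81.5 mm in the pick's frame
- stick_a: Pine chew stick, loose, 14 g: round rod 70 mm long, 20 mm diameter, round ends, origin at its centre, x along it; lies in the straight part of the groove, in its right half
- stick_b: The same, in the left half of the groove
- bowl: Low steel feeding bowl, loose, rim 136 mm diameter and 42 mm high, origin at the centre of its underside; stands under one of the two mouths, its centre about 45 mm outside the mouth
- chew_block: Pine chew block 60 x 75 x 38 mm, loose, origin under its centre; stands under the other mouth
- canister: Glass pellet canister with steel screw lid, loose, 84 mm diameter, 152 mm high, origin under its centre; stands on the robot side of the gutter near one end
- tin: Short food tin, loose, 70 mm diameter, 85 mm high, origin under its centre; stands on the robot side near the other end
- brush: Black slicker brush, loose, pins down, about 165 mm long, head 90 mm wide, 30 mm high, origin on the table between head and handle, head towards its +x; lies beyond the gutter
Things that resemble listed ones, but are neither listed nor needed, are in the scene too. Leave any red look-alike of the stick_a alone. Leave any blue look-alike of the rest alone.

How it is judged:
On the way, in this order (a step that is already met when the one before it is completed fails the run):
1. the shutter on the bowl's side is open by at least 30 mm (((y of bowl in the frame of gutter above 0 m and value of joint shutter_left above 0.03 m) or (y of bowl in the frame of gutter below 0 m and value of joint shutter_right above 0.03 m))), for 0.1 s.
2. the pick's tip is down in the groove at the middle of the straight part (within 15 mm) (horizontal distance between pick_tip and groove_mid below 0.015 m and z of pick_tip in the frame of gutter below 0.082 m), for 0.1 s.
3. the tip is down in the groove in the bend on the bowl's side (within 15 mm) (((y of bowl in the frame of gutter above 0 m and (horizontal distance between pick_tip and bend_left below 0.015 m and z of pick_tip in the frame of gutter below 0.082 m)) or (y of bowl in the frame of gutter below 0 m and (horizontal distance between pick_tip and bend_right below 0.015 m and z of pick_tip in the frame of gutter below 0.082 m)))), for 0.1 s.
4. both sticks lie in the bowl (horizontal distance between each of stick_a, stick_b and bowl below 0.055 m and height (world z) of each of stick_a, stick_b below 0.045 m and linear speed of each of stick_a, stick_b below 0.03 m/s), for 0.2 s.
5. the shutter on the bowl's side is shut again, to within 12 mm (((y of bowl in the frame of gutter above 0 m and value of joint shutter_left below 0.012 m) or (y of bowl in the frame of gutter below 0 m and value of joint shutter_right below 0.012 m))), for 0.1 s.
At the end, for the whole second after the job is handed in: Both sticks lie still in the bowl (centres within 55 mm of its axis and lower than 45 mm), both shutters are shut (to within 12 mm), and the pick lies still and level on its rest: within 25 mm of the rest's middle, handle centre 89 to 101 mm high, tilted under 0.12 rad (all of step 4 and value of joint each of shutter_left, shutter_right below 0.012 m and horizontal distance between pick and rest below 0.025 m and height (world z) of pick between 0.089 and 0.101 m and angle between pick's own z axis and vertical below 0.12 rad and linear speed of pick below 0.03 m/s); the robot touches nothing.
It fails at once if the bowl, canister, tin, brush or chew block is moved by more than 25 mm (distance of any of bowl, canister, tin, brush, chew_block from where it was at the start of the episode above 0.025 m).
It fails at once if the fingers touch a stick (contact force between the fingers and stick_a above 0.5 N or contact force between the fingers and stick_b above 0.5 N).
It fails at once if the shutter at the end without the bowl is opened by more than 15 mm ((y of bowl in the frame of gutter above 0 m and value of joint shutter_right above 0.015 m) or (y of bowl in the frame of gutter below 0 m and value of joint shutter_left above 0.015 m)).
It fails at once if the pick moves faster than 0.12 m/s while its tip is down in the groove (z of pick_tip in the frame of gutter below 0.082 m and x of pick_tip in the frame of gutter between -0.05 and 0.025 m and y of pick_tip in the frame of gutter between -0.186 and 0.186 m and linear speed of pick above 0.12 m/s).
It fails at once if the pick presses on the gutter with more than 25 N (contact force between pick and gutter above 25 N).
It also fails if it takes over 72 s, if anything falls off the work surface, if the arm or the gripper's body presses on something with over 40 N, if the wrist force passes 120 N, or if a joint passes its speed limit or range.

## Working session

There is one attempt and no reset: what is moved stays moved. The work goes in short steps, Python scripts to look and compute and a tool call to move; the robot and the scene stay as the last step left them, time stands still between calls to the robot, and variables do not carry over. Pictures are saved under pics/ and viewed, and the job is handed in when it is done.

Besides the shell and the picture viewer there is one more tool, called after ">>>" as name(argument=value, ...) on one line, values as JSON. apply_moves: Moves the arm, as the interface text tells. Its arguments: {"type":"object","properties":{"steps":{"type":"array"},"force":{"type":"number"}},"required":["steps"]}

```bash
ls; mkdir -p pics; python3 - <<'E'
from workcell import ctrl
import cv2
s=ctrl.sense();print(s)
for n in("scene","top","wrist"):
    m=ctrl.camera_model(n);print(n,m)
    im=ctrl.camera(n);cv2.imwrite(f"pics/{n}0.png",im[:,:,::-1])
E
```

```text
pics
{'time': 0.0, 'joint_positions': array([ 1.08066922e+00,  3.81171340e-01,  1.29826629e+00,  1.78574195e-05,
        1.46360518e+00, -2.15326121e-01]), 'joint_vel': array([-0.00089033,  0.00205443,  0.00164677,  0.00010694, -0.00074857,
       -0.00071619]), 'joint_torque': array([ 1.24569553e-03, -4.48451936e+01, -2.31285149e+01, -7.94352377e-05,
        4.76293091e-03, -4.85481530e-05]), 'tcp_pos': array([0.14912651, 0.52911496, 0.24972314]), 'eef_rot': array([ 0.56330415, -0.42701204,  0.56424034,  0.42659348]), 'wrist_force': array([ 0.12088756, -0.06090744, -0.00459558]), 'wrist_torque': array([ 0.04500649,  0.01015917, -0.00273226]), 'opening': 1.0046245753323908}
scene {'K': array([[419.23716994,   0.        , 271.16050361],
       [  0.        , 419.23716994, 208.18603661],
       [  0.        ,   0.        ,   1.        ]]), 'pose': array([[-0.59504079,  0.68043819, -0.42770355,  0.88871478],
       [ 0.80363656,  0.51019169, -0.30638655,  0.27396484],
       [ 0.00973369, -0.52603071, -0.85040987,  0.82359887],
       [ 0.        ,  0.        ,  0.        ,  1.        ]])}
top {'K': array([[471.12764338,   0.        , 273.89882332],
       [  0.        , 471.12764338, 208.60382268],
       [  0.        ,   0.        ,   1.        ]]), 'pose': array([[ 0.02576012, -0.98970713,  0.14077007,  0.35287787],
       [-0.99962147, -0.02686313, -0.00594065,  0.00204492],
       [ 0.00966102, -0.14056375, -0.99002449,  1.04234593],
       [ 0.        ,  0.        ,  0.        ,  1.        ]])}
wrist {'K': array([[372.25510426,   0.        , 282.05296076],
       [  0.        , 372.25510426, 213.41231632],
       [  0.        ,   0.        ,   1.        ]]), 'pose': array([[ 0.27128203,  0.91521872,  0.29796101,  0.07272998],
       [ 0.96249791, -0.25732612, -0.08591292,  0.55100375],
       [-0.00195597,  0.31009348, -0.95070406,  0.37336574],
       [ 0.        ,  0.        ,  0.        ,  1.        ]])}
```

View pics/top0.png

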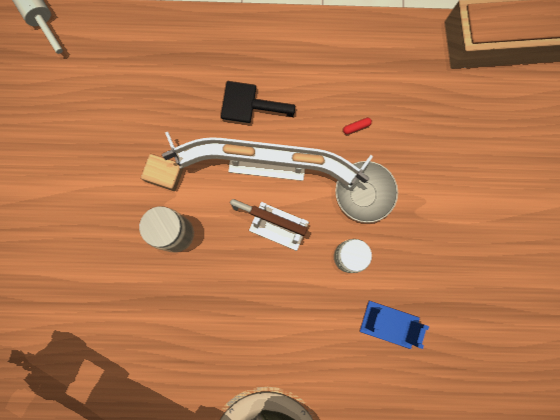

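View pics/scene0.png

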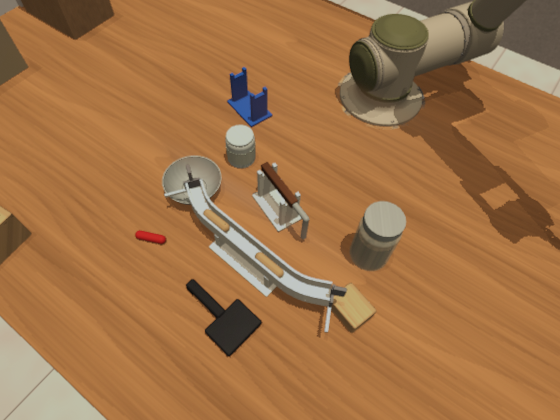

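View pics/wrist0.png

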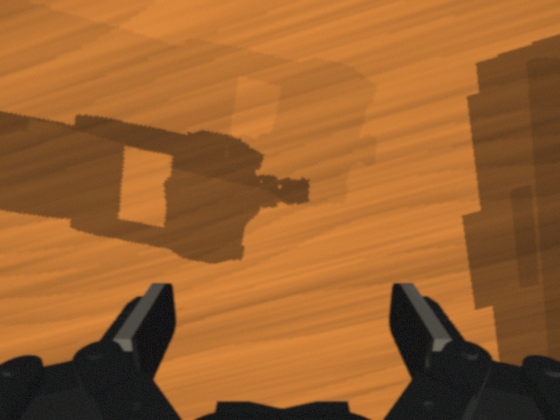

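The bowl is under the right (−y) mouth at top px (366,193). The white rest at (279,226) holds the pick; the blue rest at (393,325) and the red stick at (357,126) are the look-alikes. I'll enlarge before measuring.

```bash
cat > h.py <<'E'
import numpy as np,cv2
from workcell import ctrl
def proj(m,P):
    P=np.atleast_2d(P);T=np.linalg.inv(m["pose"]);c=P@T[:3,:3].T+T[:3,3];q=c@m["K"].T
    return q[:,:2]/q[:,2:]
def back(m,uv,z):
    uv=np.atleast_2d(uv);d=np.c_[uv,np.ones(len(uv))]@np.linalg.inv(m["K"]).T@m["pose"][:3,:3].T
    o=m["pose"][:3,3];return o+d*((z-o[2])/d[:,2])[:,None]
E
python3 - <<'E'
import cv2
a=cv2.imread("pics/top0.png")
cv2.imwrite("pics/t_crop.png",cv2.resize(a[110:270,140:410],None,fx=2.95,fy=2.95,interpolation=cv2.INTER_CUBIC))
b=cv2.imread("pics/scene0.png")
cv2.imwrite("pics/s_crop.png",cv2.resize(b[120:340,150:420],None,fx=2.7,fy=2.7,interpolation=cv2.INTER_CUBIC))
E
```

```text
(no output)
```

View pics/t_crop.png

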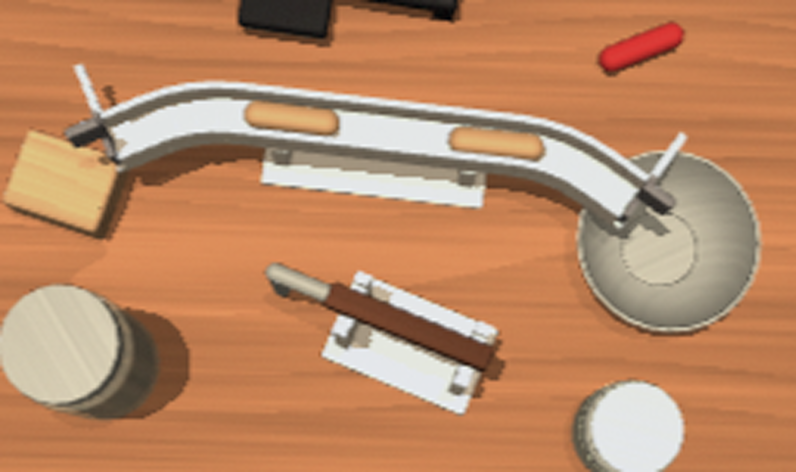

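View pics/s_crop.png

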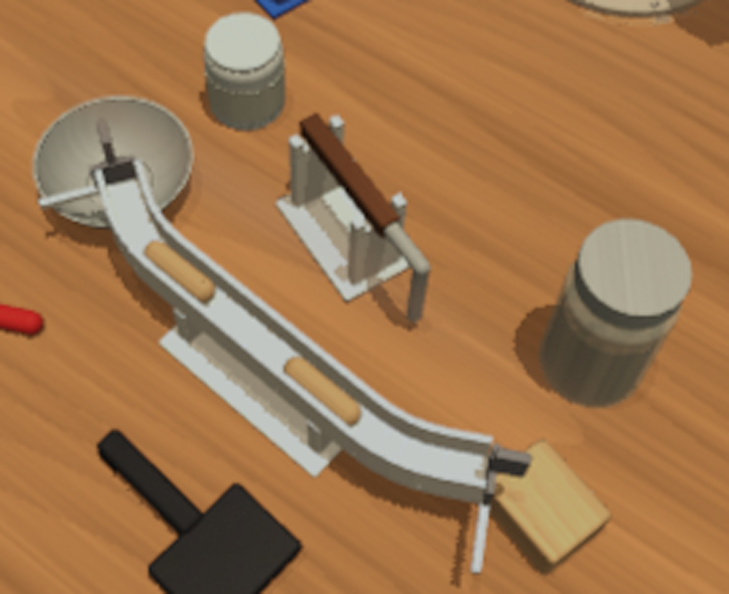

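```bash
cat >> h.py <<'E'
def T2(p,P):
    x,y,a=p;P=np.atleast_2d(P);c,s=np.cos(a),np.sin(a)
    return np.c_[x+c*P[:,0]-s*P[:,1],y+s*P[:,0]+c*P[:,1],P[:,2]]
def center(n=200):
    # centreline pts (x,y) and normals(+x side), from right mouth to left mouth
    pts=[];nr=[]
    for y in np.linspace(0,.1,60): pts.append((0,y));nr.append((1,0))
    for t in np.linspace(0,np.pi/6,40):
        pts.append((-.12*(1-np.cos(t)),.1+.12*np.sin(t)));nr.append((np.cos(t),np.sin(t)))
    e=np.array(pts[-1]);t=np.pi/6
    for s in np.linspace(0,.03,20): pts.append(tuple(e+s*np.array([-np.sin(t),np.cos(t)])));nr.append((np.cos(t),np.sin(t)))
    pts=np.array(pts);nr=np.array(nr);f=np.array([1,-1])
    return np.r_[pts[::-1]*f,pts],np.r_[nr[::-1]*f,nr]
def gut_lines():
    c,n=center();return [np.c_[c+o*n,np.full(len(c),z)] for o,z in((.0185,.086),(-.0185,.086),(.0135,.086),(-.0135,.086))]
def handle_lines():
    L=[]
    x=np.linspace(-.06,.06,60)
    for y in(-.009,.009): L.append(np.c_[x,0*x+y,0*x+.105])
    y=np.linspace(-.009,.009,12)
    for x in(-.06,.06): L.append(np.c_[0*y+x,y,0*y+.105])
    return L
E
cat > fit.py <<'E'
from h import *
from scipy.optimize import least_squares
ims={n:cv2.imread(f"pics/{n}0.png") for n in("top","scene")};ms={n:ctrl.camera_model(n) for n in ims}
dt={}
for n,a in ims.items():
    g=cv2.resize(a,None,fx=3,fy=3,interpolation=cv2.INTER_CUBIC)
    e=np.zeros(g.shape[:2],np.uint8)
    for ch in cv2.split(cv2.GaussianBlur(g,(0,0),2)): e|=cv2.Canny(ch,25,60)
    dt[n]=cv2.distanceTransform(255-e,cv2.DIST_L2,5)/3
def fit(lines,p0,cams):
    P=np.vstack(lines)
    def r(p,sep=False):
        o=[]
        for n in cams:
            uv=proj(ms[n],T2(p,P))*3+1
            o.append(np.minimum(cv2.remap(dt[n],uv[:,:1].astype(np.float32),uv[:,1:].astype(np.float32),cv2.INTER_LINEAR).ravel(),6))
        return np.concatenate(o)
    best=None
    for dx in(-.006,0,.006):
     for dy in(-.006,0,.006):
      for da in(-.03,0,.03):
        s=least_squares(r,np.array(p0)+[dx,dy,da],x_scale=[.01,.01,.1],loss="soft_l1",f_scale=.7,diff_step=1e-3)
        if best is None or s.cost<best.cost:best=s
    return best.x,np.mean(np.abs(r(best.x)))
m=ms["top"]
# init gutter: ends of the straight far wall
k=lambda x,y:(140+x/2.95,110+y/2.95)
a=back(m,[k(205,92),k(530,125)],.086);print(a)
c=a.mean(0);d=a[0]-a[1];yaw=np.arctan2(-d[0],d[1])
p0=[c[0]-.016*np.cos(yaw),c[1]-.016*np.sin(yaw),yaw];print(p0)
hb=back(m,[k(333,295),k(492,355)],.105);print(hb);d=hb[0]-hb[1]
q0=[*hb.mean(0)[:2],np.arctan2(d[1],d[0])];print(np.linalg.norm(d),q0)
R={}
for nm,L,p in(("gutter",gut_lines(),p0),("pick",handle_lines(),q0)):
    for cams in(["top"],["scene"],["top","scene"]):
        R[nm]=fit(L,p,cams);print(nm,cams,R[nm])
for n in ims:
    g=cv2.resize(ims[n],None,fx=3,fy=3,interpolation=cv2.INTER_CUBIC)
    for nm,L in(("gutter",gut_lines()),("pick",handle_lines())):
        for l in L:
            for u,v in proj(ms[n],T2(R[nm][0],l))*3+1: cv2.circle(g,(int(u),int(v)),0,(255,0,255),-1)
    g=g[330:780,420:1220] if n=="top" else g[440:1000,450:1190]
    cv2.imwrite(f"pics/ov_{n}.png",g)
E
python3 fit.py
```

```text
[[ 0.62747735  0.13454313  0.086     ]
 [ 0.60998394 -0.09614704  0.086     ]]
[np.float64(0.6027764510616483), np.float64(0.02040786392185824), np.float64(-0.0756859354730765)]
[[ 0.482182    0.03853503  0.105     ]
 [ 0.44409451 -0.07038112  0.105     ]]
0.11538364392895417 [np.float64(0.46313825487433635), np.float64(-0.015923043819839576), np.float64(1.234392712647454)]
gutter ['top'] (array([ 0.60848315,  0.01453944, -0.0873982 ]), np.float32(0.47681168))
gutter ['scene'] (array([ 0.61039842,  0.01512083, -0.08884295]), np.float32(0.4621619))
gutter ['top', 'scene'] (array([ 0.60940235,  0.01423467, -0.08969792]), np.float32(0.56438947))
pick ['top'] (array([ 0.46421599, -0.01354039,  1.20909993]), np.float32(0.4833641))
pick ['scene'] (array([ 0.46560499, -0.01007771,  1.20883955]), np.float32(0.23043813))
pick ['top', 'scene'] (array([ 0.46515748, -0.01127988,  1.21008373]), np.float32(0.40661383))
```

View pics/ov_top.png

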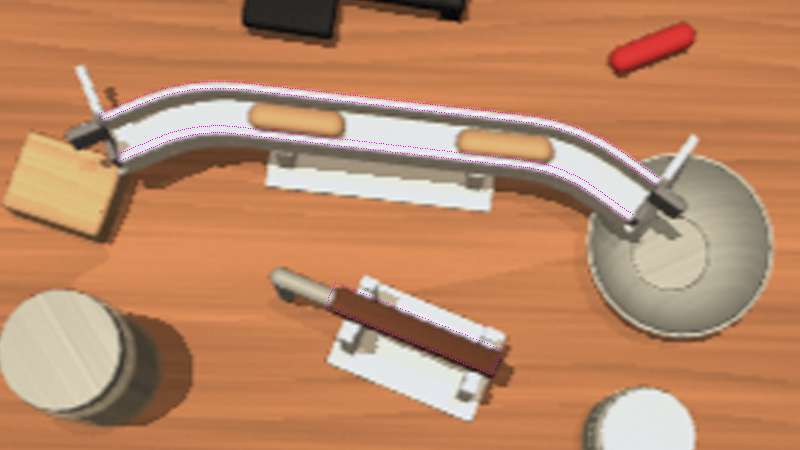

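View pics/ov_scene.png

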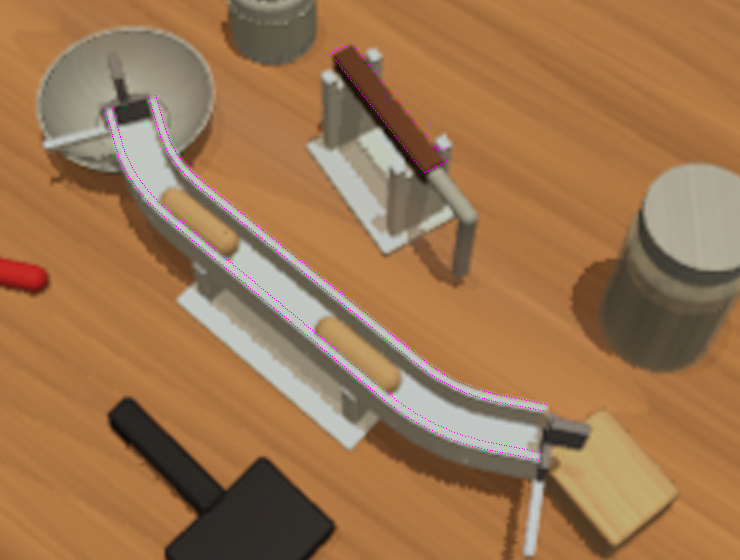

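```bash
cat >> h.py <<'E'
G=np.array([.6094,.0145,-.0885]); PK=np.array([.4652,-.0115,1.2095])
def g2w(x,y): return T2(G,[[x,y,0]])[0,:2]
def w2g(p):
    d=np.array(p[:2])-G[:2];c,s=np.cos(G[2]),np.sin(G[2]);return np.array([c*d[0]+s*d[1],-s*d[0]+c*d[1]])
E
python3 - <<'E'
from h import *
from scipy.spatial.transform import Rotation as Ro
m=ctrl.camera_model("top");k=lambda x,y:(140+x/3,110+y/3)
for nm,uv,z in(("tabR",k(668,200),.116),("tabL",k(88,133),.116),("stickb L",k(252,120),.07),("stickb R",k(344,124),.07),("sa L",k(457,142),.07),("sa R",k(552,149),.07),("bowl",k(680,246),.042),("can",k(60,350),.152),("tin",k(647,437),.085)):
    p=back(m,uv,z)[0];print(nm,p.round(3),"gutter",w2g(p).round(3))
s=ctrl.sense();q=s["eef_rot"];R=Ro.from_quat(q[[1,2,3,0]]).as_matrix();print(R.round(3))
py=np.array([-np.sin(PK[2]),np.cos(PK[2]),0])
for sg in(1,-1):
    x=np.array([0,0,-1.]);z=sg*py;y=np.cross(z,x);D=R.T@np.c_[x,y,z];print(sg,np.degrees(Ro.from_matrix(D).as_rotvec()).round(2))
print("mouthR",g2w(-.031,-.186),"mid",g2w(0,0),"tip",T2(PK,[[.1,0,0]]))
E
```

```text
tabR [ 0.554 -0.18   0.116] gutter [-0.038 -0.199]
tabL [0.589 0.21  0.116] gutter [-0.037  0.193]
stickb L [0.614 0.105 0.07 ] gutter [-0.004  0.091]
stickb R [0.613 0.04  0.07 ] gutter [0.001 0.026]
sa L [ 0.602 -0.04   0.07 ] gutter [-0.003 -0.055]
sa R [ 0.599 -0.107  0.07 ] gutter [ 0.    -0.122]
bowl [ 0.537 -0.203  0.042] gutter [-0.053 -0.223]
can [0.439 0.211 0.152] gutter [-0.187  0.181]
tin [ 0.397 -0.172  0.085] gutter [-0.195 -0.204]
[[-0.001 -0.962  0.271]
 [-0.001  0.271  0.962]
 [-1.     0.    -0.001]]
1 [-8.504e+01 -4.000e-02 -6.000e-02]
-1 [ 9.496e+01 -6.000e-02  4.000e-02]
mouthR [ 0.5620818  -0.16803216] mid [0.6094 0.0145] tip [[0.50054872 0.08204394 0.        ]]
```

>>> apply_moves(steps=[[[0,-0.9,-0.87,0,0,0,85],[0,-0.9,-0.87,0,0,0,85],[0,-0.9,-0.87,0,0,0,85],[0,-0.9,-0.87,0,0,0,85],[0,-0.9,-0.87,0,0,0,85],[0,-0.9,-0.87,0,0,0,85],[0,-0.9,-0.87,0,0,0,85],[0,-0.9,-0.87,0,0,0,85],[0,-0.9,-0.87,0,0,0,85],[0,-0.9,-0.87,0,0,0,85],[0,-0.9,-0.87,0,0,0,85],[0,-0.9,-0.87,0,0,0,85]]])

```text
time: 1.35
tcp_pos: [0.3386, 0.2037, 0.2503]
eef_rot: [0.564, -0.427, 0.564, 0.427]
wrist_force: [0.3, -0.6, 0.1]
opening: 0.993
```

>>> apply_moves(steps=[[[0,-0.9,-0.87,0,0,0,70],[0,-0.9,-0.87,0,0,0,60],[0,-0.9,-0.87,0,0,0,60],[0,-0.9,-0.87,0,0,0,60],[0,-0.9,-0.87,0,0,0,60],[0,-0.9,-0.87,0,0,0,60],[0,-0.9,-0.87,0,0,0,60],[0,-0.9,-0.87,0,0,0,60],[0,0,0,1,0,0,60],[0,0,0,1,0,0,60],[0,0,0,1,0,0,60],[0,0,0,1,0,0,60]]])

```text
time: 2.55
tcp_pos: [0.4642, -0.0115, 0.2501]
eef_rot: [0.63, -0.321, 0.63, 0.321]
wrist_force: [-0.4, 0.7, -0.4]
opening: 0.703
```

>>> apply_moves(steps=[[[0,0,0,1,0,0,60],[0,0,0,1,0,0,60],[0,0,0,1,0,0,60],[0,0,0,1,0,0,60],[0,0,0,1,0,0,60],[0,0,0,1,0,0,60],[0,0,0,1,0,0,60],[0,0,0,1,0,0,60],[0,0,0,1,0,0,60],[0,0,0,1,0,0,60],[0,0,0,1,0,0,60],[0,0,0,1,0,0,60]]])

```text
time: 3.75
tcp_pos: [0.4642, -0.0114, 0.2501]
eef_rot: [0.706, 0.037, 0.706, -0.037]
wrist_force: [0.2, -0.1, -0.7]
opening: 0.7
```

>>> apply_moves(steps=[[[0,0,0,1,0,0,60],[0,0,0,1,0,0,60],[0,0,0,1,0,0,60],[0,0,0,0,0,0,60]]])

```text
time: 4.15
tcp_pos: [0.4642, -0.0114, 0.2502]
eef_rot: [0.695, 0.128, 0.696, -0.128]
wrist_force: [0.2, -0.3, 0.4]
opening: 0.702
```

```bash
cat >> h.py <<'E'
from scipy.spatial.transform import Rotation as Ro
def st():
    s=ctrl.sense();q=s["eef_rot"];R=Ro.from_quat(q[[1,2,3,0]]).as_matrix();return s,R
def plan(target,yaw=None):
    """total shift in tool units to bring TCP to world target; yaw = desired pick yaw"""
    s,R=st();d=R.T@(np.array(target)-s["tcp_pos"])/.025
    print("t",round(s["time"],2),"tcp",s["tcp_pos"].round(4),"F",s["wrist_force"].round(1),"op",round(s["opening"],3))
    print("shift units",d.round(2))
    if yaw is not None:
        x=np.array([0,0,-1.]);z=-np.array([-np.sin(yaw),np.cos(yaw),0]);y=np.cross(z,x)
        print("turn units",(np.degrees(Ro.from_matrix(R.T@np.c_[x,y,z]).as_rotvec())/5).round(2))
    return d
E
python3 - <<'E'
from h import *
plan([PK[0],PK[1],.097],PK[2]);print(ctrl.sense()["joint_positions"].round(2))
m=ctrl.camera_model("wrist");im=ctrl.camera("wrist")[:,:,::-1].copy()
for l in handle_lines():
    for u,v in proj(m,T2(PK,l)): cv2.circle(im,(int(u),int(v)),0,(255,0,255),-1)
cv2.imwrite("pics/w1.png",im)
E
```

```text
t 4.15 tcp [ 0.4642 -0.0114  0.2502] F [ 0.2 -0.3  0.4] op 0.702
shift units [6.13 0.01 0.04]
turn units [-0.02 -0.01  0.  ]
[-0.28  0.23  1.52 -0.    1.39  0.08]
```

View pics/w1.png

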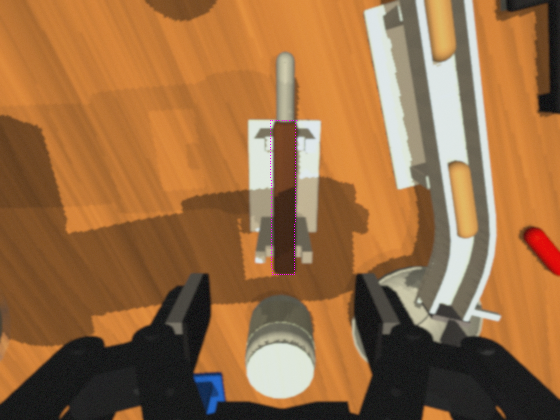

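>>> apply_moves(steps=[[[0.9,0,0.04,0,0,0,60],[0.9,0,0,0,0,0,60],[0.9,0,0,0,0,0,60],[0.9,0,0,0,0,0,60],[0.9,0,0,0,0,0,60],[0.8,0,0,0,0,0,55],[0.5,0,0,0,0,0,50],[0.33,0,0,0,0,0,40],[0,0,0,0,0,0,30]]])

```text
time: 5.1
tcp_pos: [0.4649, -0.0117, 0.0964]
eef_rot: [0.695, 0.127, 0.696, -0.127]
wrist_force: [0.5, 0.0, 0.6]
opening: 0.356
```

>>> apply_moves(steps=[[[0,0,0,0,0,0,20],[0,0,0,0,0,0,14],[0,0,0,0,0,0,8],[0,0,0,0,0,0,8],[0,0,0,0,0,0,8],[0,0,0,0,0,0,8]]], force=90)

```text
time: 5.7
tcp_pos: [0.4656, -0.0119, 0.0978]
eef_rot: [0.696, 0.127, 0.695, -0.127]
wrist_force: [-1.7, 0.2, 7.2]
opening: 0.19
```

```bash
python3 - <<'E'
from h import *
plan([PK[0],PK[1],.097],PK[2])
m=ctrl.camera_model("scene");im=ctrl.camera("scene")[:,:,::-1].copy()
cv2.imwrite("pics/s1.png",cv2.resize(im[100:340,130:430],None,fx=2.4,fy=2.4))
E
```

```text
t 5.7 tcp [ 0.4656 -0.0119  0.0978] F [-1.7  0.2  7.2] op 0.19
shift units [ 0.03  0.01 -0.02]
turn units [-0.01  0.02 -0.  ]
```

View pics/s1.png

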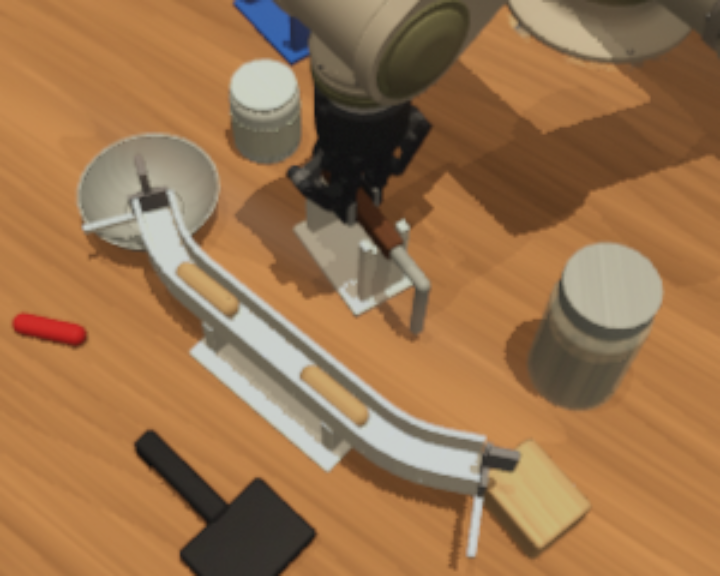

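>>> apply_moves(steps=[[[-0.2,0,0,0,0,0,8],[-0.5,0,0,0,0,0,8],[-0.9,0,0,0,0,0,8],[-0.9,0,0,0,0,0,8],[-0.9,0,0,0,0,0,8],[-0.9,0,0,0,0,0,8],[-0.7,0,0,0,0,0,8],[0,0,0,0,0,0,8]]])

```text
time: 6.55
tcp_pos: [0.4659, -0.012, 0.2241]
eef_rot: [0.697, 0.127, 0.694, -0.127]
wrist_force: [-0.0, 0.5, -1.6]
opening: 0.19
```

```bash
cat >> h.py <<'E'
U=np.array([.866,-.5]);E=np.array([-.5,-.866]);TAB=np.array([-.031,-.186])+.014*E
DZ=.0843; OFF=np.array([.1,0.])   # tip in pick frame rel. TCP
def tip2tcp(gxy,ztip):
    w=g2w(*gxy);c,s=np.cos(PK[2]),np.sin(PK[2])
    return np.array([w[0]-(c*OFF[0]-s*OFF[1]),w[1]-(s*OFF[0]+c*OFF[1]),ztip+DZ])
def tipnow():
    s,R=st();x=R[:,1]; # pick x along +-tool y
    px=np.array([np.cos(PK[2]),np.sin(PK[2]),0]);x=x*np.sign(x@px)
    z=-R[:,0];y=np.cross(z,x);t=s["tcp_pos"]+OFF[0]*x+OFF[1]*y-DZ*z
    return t,w2g(t)
E
python3 - <<'E'
from h import *
t,g=tipnow();print("tip",t,g)
plan(tip2tcp(TAB-.0255*U,.094),PK[2])
print(tip2tcp(TAB-.0255*U,.094))
for n in("scene","top"):
    m=ctrl.camera_model(n);im=ctrl.camera(n)[:,:,::-1].copy()
    uv=proj(m,[t+[0,0,.0065]])[0];print(uv)
    x0,y0=max(int(uv[0])-70,0),max(int(uv[1])-60,0)
    c=cv2.resize(im[y0:y0+120,x0:x0+140],None,fx=4,fy=4,interpolation=cv2.INTER_CUBIC)
    cv2.circle(c,(int((uv[0]-x0)*4),int((uv[1]-y0)*4)),3,(255,0,255),-1)
    cv2.imwrite(f"pics/tip_{n}.png",c)
E
```

```text
tip [0.50164934 0.08146663 0.13981617] [-0.11324779  0.05718106]
t 6.55 tcp [ 0.4659 -0.012   0.2241] F [-0.   0.5 -1.6] op 0.19
shift units [ 1.85 -8.77  4.68]
turn units [-0.01  0.05 -0.  ]
[ 0.49781923 -0.25838206  0.1783    ]
[307.31231907 205.40318936]
[230.18125251 196.44390612]
```

View pics/tip_scene.png

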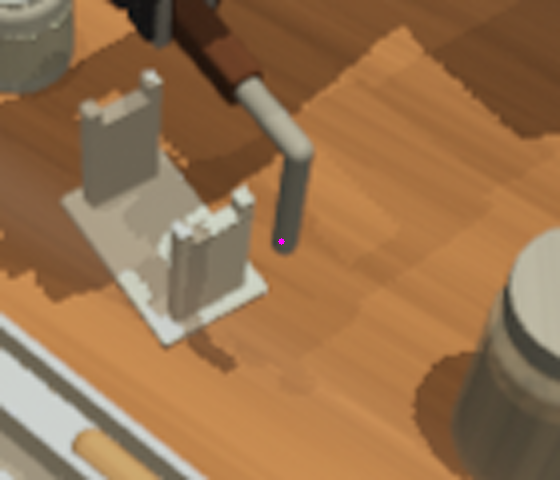

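View pics/tip_top.png

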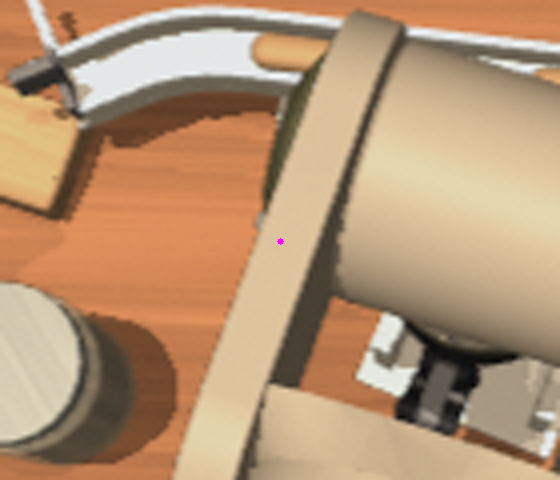

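>>> apply_moves(steps=[[[0,-0.9,0.48,0,0,0,8],[0,-0.9,0.48,0,0,0,8],[0,-0.9,0.48,0,0,0,8],[0,-0.9,0.48,0,0,0,8],[0,-0.9,0.48,0,0,0,8],[0,-0.9,0.48,0,0,0,8],[0,-0.9,0.48,0,0,0,8],[0,-0.9,0.48,0,0,0,8],[0,-0.9,0.48,0,0,0,8],[0,-0.67,0.36,0,0,0,8],[0,0,0,0,0,0,8],[0,0,0,0,0,0,8]]])

```text
time: 7.85
tcp_pos: [0.4966, -0.2578, 0.2208]
eef_rot: [0.695, 0.128, 0.696, -0.127]
wrist_force: [0.8, -0.2, -1.1]
opening: 0.198
```

```bash
python3 - <<'E'
from h import *
t,g=tipnow();print("tip",t,g)
plan(tip2tcp(TAB-.0255*U,.094),PK[2])
plan(tip2tcp(TAB+(.042-.0105)*U,.094),PK[2])
n="scene"
m=ctrl.camera_model(n);im=ctrl.camera(n)[:,:,::-1].copy()
uv=proj(m,[t+[0,0,.0065]])[0]
x0,y0=130,110
c=cv2.resize(im[y0:y0+150,x0:x0+200],None,fx=4,fy=4,interpolation=cv2.INTER_CUBIC)
cv2.circle(c,(int((uv[0]-x0)*4),int((uv[1]-y0)*4)),3,(255,0,255),-1)
a=[np.r_[g2w(*(TAB+a*U*.004+b*E*.012)),.116] for a,b in((1,1),(1,-1),(-1,-1),(-1,1))]
for p in proj(m,a): cv2.circle(c,tuple(((p-[x0,y0])*4).astype(int)),3,(0,255,0),-1)
cv2.imwrite(f"pics/tip2.png",c)
E
```

```text
tip [ 0.53189642 -0.16413598  0.13659015] [-0.06141161 -0.18478699]
t 7.85 tcp [ 0.4966 -0.2578  0.2208] F [ 0.8 -0.2 -1.1] op 0.198
shift units [ 1.7  -0.01  0.06]
turn units [-0.01 -0.03 -0.01]
t 7.85 tcp [ 0.4966 -0.2578  0.2208] F [ 0.8 -0.2 -1.1] op 0.198
shift units [ 1.69 -0.57  2.27]
turn units [-0.01 -0.03 -0.01]
```

View pics/tip2.png

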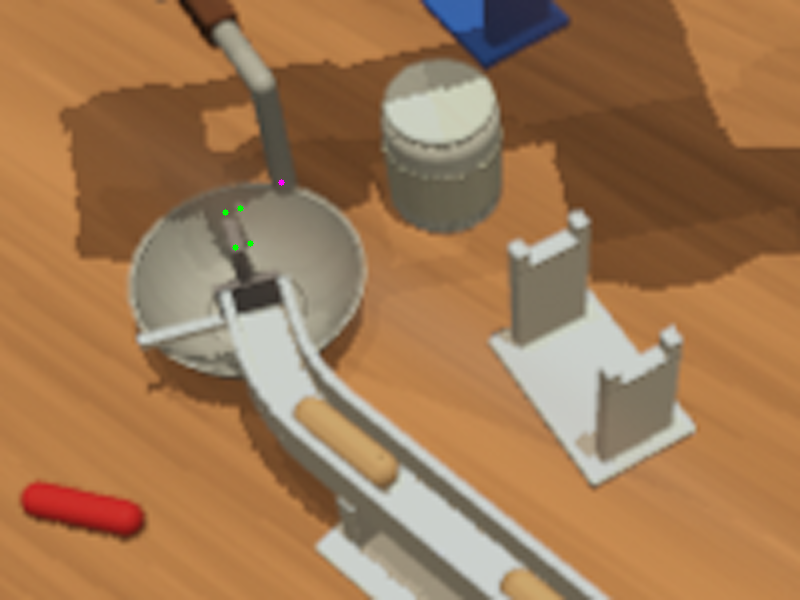

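>>> apply_moves(steps=[[[0.7,0,0.06,0,0,0,8],[0.7,0,0,0,0,0,8],[0.3,0,0,0,0,0,8],[0,-0.09,0.35,0,0,0,8],[0,-0.09,0.35,0,0,0,8],[0,-0.09,0.35,0,0,0,8],[0,-0.09,0.35,0,0,0,8],[0,-0.09,0.35,0,0,0,8],[0,-0.09,0.35,0,0,0,8],[0,-0.03,0.11,0,0,0,8],[0,0,0,0,0,0,8]]])

```text
time: 9.0
tcp_pos: [0.5455, -0.2921, 0.1794]
eef_rot: [0.696, 0.127, 0.695, -0.128]
wrist_force: [-0.9, 1.0, -1.5]
opening: 0.194
```

```bash
python3 - <<'E'
from h import *
t,g=tipnow();print("tip",t,g, "along U",(g-TAB)@U,"E",(g-TAB)@E)
plan(tip2tcp(TAB+(.042-.0105)*U,.094),PK[2])
n="scene"
m=ctrl.camera_model(n);im=ctrl.camera(n)[:,:,::-1].copy()
uv=proj(m,[t+[0,0,.0065]])[0]
x0,y0=130,110
c=cv2.resize(im[y0:y0+150,x0:x0+200],None,fx=4,fy=4,interpolation=cv2.INTER_CUBIC)
cv2.circle(c,(int((uv[0]-x0)*4),int((uv[1]-y0)*4)),3,(255,0,255),-1)
cv2.imwrite(f"pics/tip3.png",c)
E
```

```text
tip [ 0.58094425 -0.1986042   0.09511741] [-0.00950927 -0.21478525] along U 0.03300359476996473 E 0.00018327561295198262
t 9.0 tcp [ 0.5455 -0.2921  0.1794] F [-0.9  1.  -1.5] op 0.194
shift units [ 0.05  0.02 -0.05]
turn units [-0.01  0.01  0.  ]
```

View pics/tip3.png

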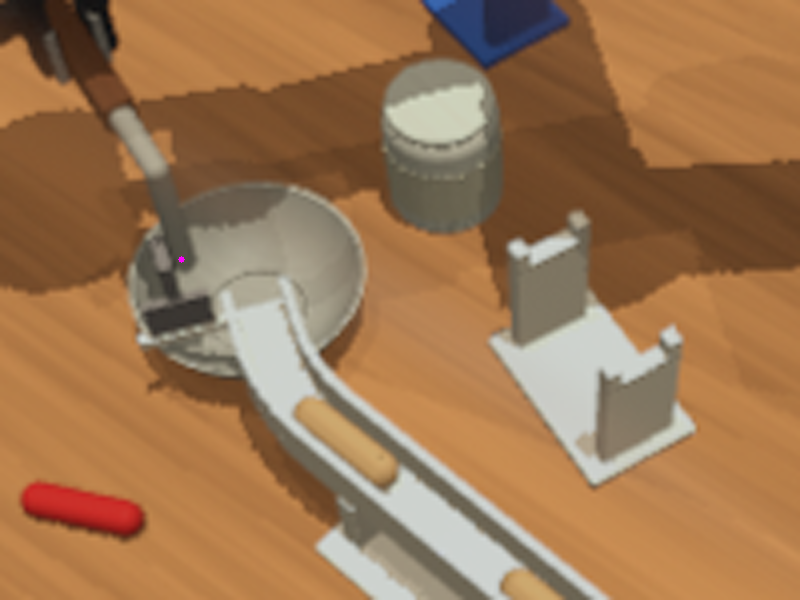

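>>> apply_moves(steps=[[[0,0.05,-0.2,0,0,0,8],[-0.6,0.05,0,0,0,0,8],[-0.9,0,0,0,0,0,8],[-0.4,0,0,0,0,0,8],[0,0.9,0,0,0,0,8],[0,0.9,0,0,0,0,8],[0,0.9,0,0,0,0,8],[0,0.9,0,0,0,0,8],[0,0.9,0,0,0,0,8],[0,0.9,0,0,0,0,8],[0,0.9,0,0,0,0,8],[0,0.9,0,0,0,0,8]]])

```text
time: 10.25
tcp_pos: [0.605, -0.1183, 0.2268]
eef_rot: [0.696, 0.127, 0.696, -0.127]
wrist_force: [0.6, 0.3, -1.5]
opening: 0.194
```

```bash
python3 - <<'E'
from h import *
t,g=tipnow();print("tip",t,g)
plan(tip2tcp((-.001,.115),.068),PK[2])
E
```

```text
tip [ 0.64042067 -0.02483467  0.14252709] [ 0.03437585 -0.03643898]
t 10.25 tcp [ 0.605  -0.1183  0.2268] F [ 0.6  0.3 -1.5] op 0.194
shift units [ 2.98  5.45 -3.  ]
turn units [-0.01  0.    0.  ]
```

>>> apply_moves(steps=[[[0,0.8,-0.5,0,0,0,8],[0,0.8,-0.5,0,0,0,8],[0,0.8,-0.5,0,0,0,8],[0,0.8,-0.5,0,0,0,8],[0,0.8,-0.5,0,0,0,8],[0,0.6,-0.5,0,0,0,8],[0,0,0,0,0,0,8],[0,0,0,0,0,0,8]]])

```text
time: 11.05
tcp_pos: [0.5755, 0.0148, 0.2271]
eef_rot: [0.696, 0.127, 0.695, -0.127]
wrist_force: [-0.5, -0.5, -1.6]
opening: 0.193
```

```bash
cat > look.py <<'E'
import sys
from h import *
n,nm,x0,y0,w,h,f=sys.argv[1],sys.argv[2],*map(int,sys.argv[3:8])
t,g=tipnow();print("tip",t.round(4),"g",g.round(4))
m=ctrl.camera_model(n);im=ctrl.camera(n)[:,:,::-1].copy()
c=cv2.resize(im[y0:y0+h,x0:x0+w],None,fx=f,fy=f,interpolation=cv2.INTER_CUBIC)
uv=(proj(m,[t+[0,0,.0065]])[0]-[x0,y0])*f
cv2.circle(c,tuple(uv.astype(int)),3,(255,0,255),-1);cv2.imwrite(f"pics/{nm}.png",c)
E
python3 look.py scene b1 190 180 160 130 5
python3 - <<'E'
from h import *
plan(tip2tcp((-.001,.115),.068),PK[2])
E
```

```text
tip [0.6109 0.1083 0.1428] g [-0.0068  0.0936]
t 11.1 tcp [0.5757 0.0144 0.227 ] F [-0.7 -0.8 -0.4] op 0.189
shift units [ 2.99  0.9  -0.02]
turn units [-0.01  0.    0.  ]
```

View pics/b1.png

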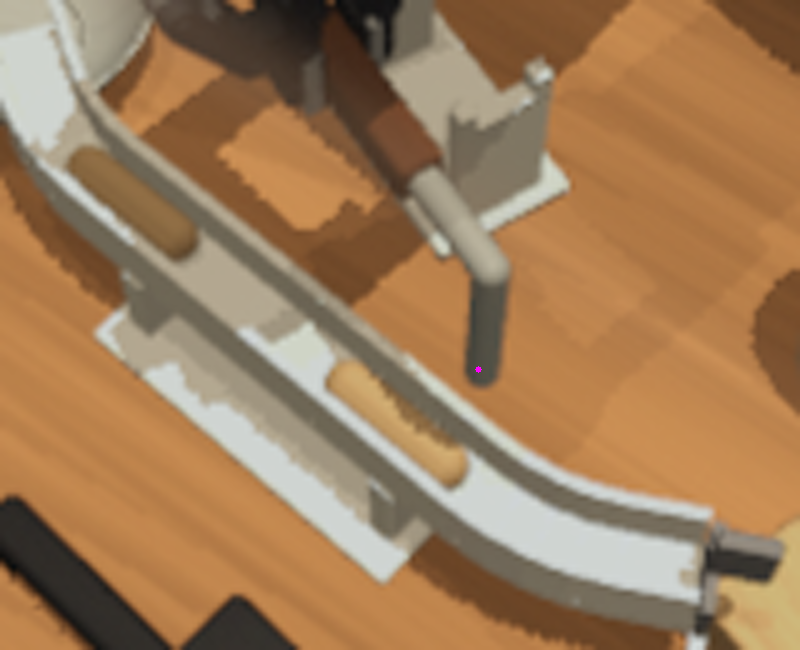

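>>> apply_moves(steps=[[[0,0.6,-0.02,0,0,0,8],[0,0.4,0,0,0,0,8],[0,0,0,0,0,0,8],[0.6,0,0,0,0,0,8],[0.7,0,0,0,0,0,8],[0.5,0,0,0,0,0,8],[0.3,0,0,0,0,0,8],[0.2,0,0,0,0,0,8],[0.2,0,0,0,0,0,8],[0.2,0,0,0,0,0,8],[0.2,0,0,0,0,0,8],[0,0,0,0,0,0,8]]])

```text
time: 12.3
tcp_pos: [0.5838, 0.0384, 0.154]
eef_rot: [0.695, 0.127, 0.696, -0.127]
wrist_force: [-0.9, 0.2, -1.9]
opening: 0.194
```

```bash

python3 look.py scene b2 190 180 160 130 5
python3 - <<'E'
from h import *
plan(tip2tcp((-.0013,.118),.068),PK[2])
E
```

```text
tip [0.6191 0.1319 0.0697] g [-0.0007  0.1178]
t 12.35 tcp [0.5839 0.0384 0.1544] F [ 0.1  0.2 -0.7] op 0.19
shift units [ 0.08 -0.   -0.03]
turn units [-0.01 -0.    0.  ]
```

View pics/b2.png

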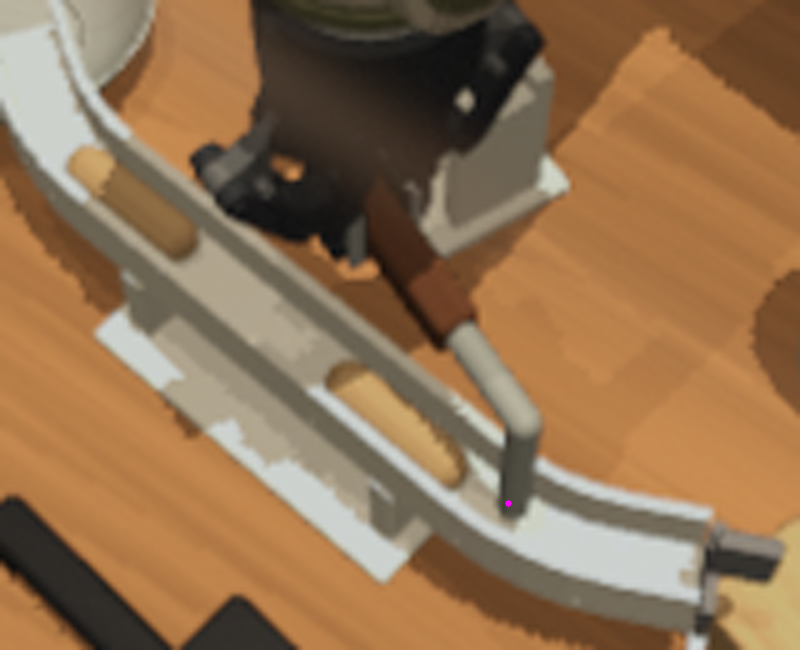

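```bash
python3 - <<'E'
from h import *
s,R=st()
def gd(v):
    c,s_=np.cos(G[2]),np.sin(G[2]);w=np.array([c*v[0]-s_*v[1],s_*v[0]+c*v[1],0]);return R.T@w/.025
print("5mm along -y:",gd([0,-.005]).round(3))
for i in range(13):
    t=np.radians(30)*(i+.5)/12
    if i==12:t=np.pi/6
    print(i,gd(.00524*np.array([-np.sin(t),-np.cos(t)])).round(3))
E
```

```text
5mm along -y: [-0.    -0.193  0.054]
0 [-0.    -0.203  0.052]
1 [-0.    -0.205  0.043]
2 [ 0.    -0.207  0.034]
3 [ 0.    -0.208  0.025]
4 [ 0.    -0.209  0.016]
5 [ 0.    -0.209  0.007]
6 [ 0.    -0.21  -0.002]
7 [ 0.    -0.209 -0.011]
8 [ 0.    -0.209 -0.02 ]
9 [ 0.    -0.208 -0.029]
10 [ 0.    -0.206 -0.038]
11 [ 0.    -0.204 -0.047]
12 [ 0.    -0.203 -0.052]
```

>>> apply_moves(steps=[[[0.1,0,0,0,0,0,8],[0,-0.193,0.054,0,0,0,8],[0,-0.193,0.054,0,0,0,8],[0,-0.193,0.054,0,0,0,8],[0,-0.193,0.054,0,0,0,8],[0,-0.193,0.054,0,0,0,8],[0,-0.193,0.054,0,0,0,8],[0,-0.193,0.054,0,0,0,8],[0,-0.193,0.054,0,0,0,8],[0,-0.193,0.054,0,0,0,8],[0,-0.193,0.054,0,0,0,8],[0,-0.193,0.054,0,0,0,8]]])

```text
time: 13.55
tcp_pos: [0.579, -0.0169, 0.1521]
eef_rot: [0.696, 0.127, 0.696, -0.127]
wrist_force: [-0.1, -0.0, -1.1]
opening: 0.188
```

```bash

python3 look.py scene b3 160 150 190 150 4; python3 -c "
from h import *
plan(tip2tcp((0,0),.067),PK[2])"
```

```text
tip [0.6145 0.0766 0.0678] g [-0.0005  0.0623]
t 13.6 tcp [ 0.579  -0.0176  0.1521] F [ 0.1 -1.8 -1. ] op 0.193
shift units [ 0.03 -2.37  0.69]
turn units [-0.01  0.    0.  ]
```

View pics/b3.png

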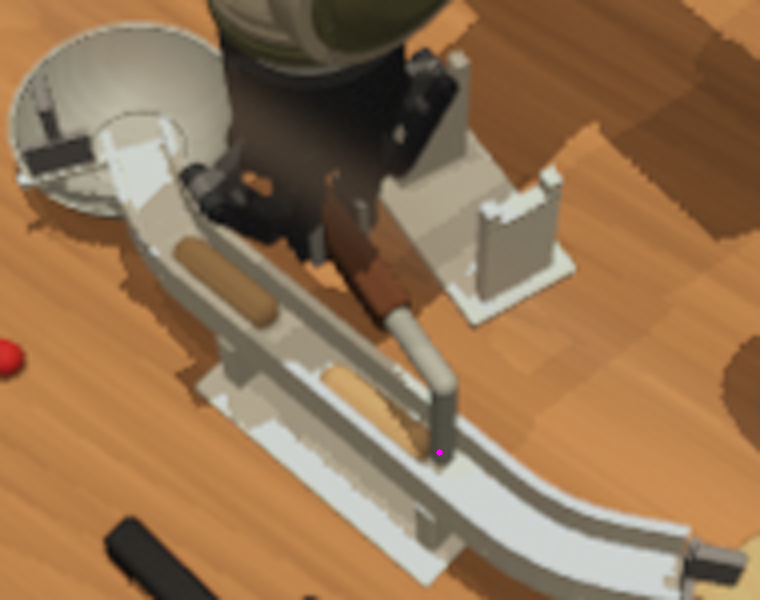

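Tip at crop (440,455) is pushing stick_b; stick_a is still ahead. Continuing.

>>> apply_moves(steps=[[[0,-0.193,0.056,0,0,0,8],[0,-0.193,0.054,0,0,0,8],[0,-0.193,0.054,0,0,0,8],[0,-0.193,0.054,0,0,0,8],[0,-0.193,0.054,0,0,0,8],[0,-0.193,0.054,0,0,0,8],[0,-0.193,0.054,0,0,0,8],[0,-0.193,0.054,0,0,0,8],[0,-0.193,0.054,0,0,0,8],[0,-0.193,0.054,0,0,0,8],[0,-0.193,0.054,0,0,0,8],[0,-0.193,0.054,0,0,0,8]]])

```text
time: 14.8
tcp_pos: [0.5737, -0.0768, 0.1521]
eef_rot: [0.696, 0.127, 0.696, -0.127]
wrist_force: [0.3, 0.6, -3.0]
opening: 0.188
```

>>> apply_moves(steps=[[[0,-0.193,0.056,0,0,0,8],[0,-0.193,0.054,0,0,0,8],[0,-0.193,0.054,0,0,0,8],[0,-0.193,0.054,0,0,0,8],[0,-0.193,0.054,0,0,0,8],[0,-0.193,0.054,0,0,0,8],[0,-0.193,0.054,0,0,0,8],[0,-0.193,0.054,0,0,0,8]]])

```text
time: 15.6
tcp_pos: [0.5702, -0.1167, 0.1521]
eef_rot: [0.696, 0.127, 0.696, -0.127]
wrist_force: [-0.6, -0.0, -1.7]
opening: 0.191
```

```bash

python3 look.py scene b4 160 150 190 150 4; python3 -c "
from h import *
plan(tip2tcp((0,-.1),.067),PK[2])"
```

```text
tip [ 0.6056 -0.0232  0.0678] g [-0.0005 -0.0379]
t 15.65 tcp [ 0.5702 -0.1174  0.1521] F [-0.5 -0.8 -1.5] op 0.192
shift units [ 0.03 -2.36  0.68]
turn units [-0.02  0.    0.  ]
```

View pics/b4.png

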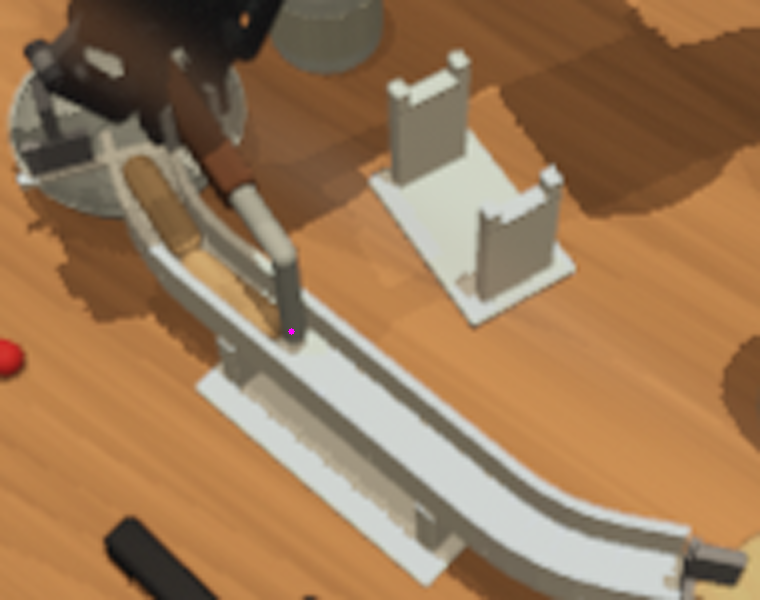

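>>> apply_moves(steps=[[[0,-0.196,0.057,0,0,0,8],[0,-0.196,0.057,0,0,0,8],[0,-0.196,0.056,0,0,0,8],[0,-0.196,0.056,0,0,0,8],[0,-0.196,0.056,0,0,0,8],[0,-0.196,0.056,0,0,0,8],[0,-0.196,0.056,0,0,0,8],[0,-0.196,0.056,0,0,0,8],[0,-0.196,0.056,0,0,0,8],[0,-0.196,0.056,0,0,0,8],[0,-0.196,0.056,0,0,0,8]]])

```text
time: 16.75
tcp_pos: [0.5655, -0.1727, 0.1521]
eef_rot: [0.696, 0.127, 0.696, -0.127]
wrist_force: [-0.8, 0.0, -0.7]
opening: 0.193
```

```bash

python3 look.py scene b5 120 110 190 150 4; python3 -c "
from h import *
plan(tip2tcp((0,-.1),.067),PK[2])"
```

```text
tip [ 0.601  -0.0791  0.0678] g [-0.0001 -0.094 ]
t 16.8 tcp [ 0.5655 -0.1734  0.1521] F [-0.3 -2.  -1.2] op 0.193
shift units [ 0.03 -0.2   0.06]
turn units [-0.01  0.    0.  ]
```

View pics/b5.png

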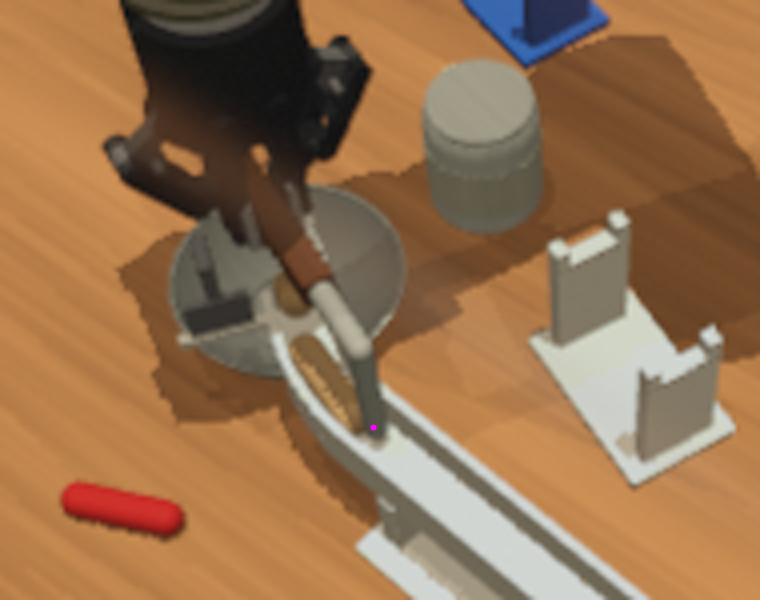

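>>> apply_moves(steps=[[[0,-0.2,0.057,0,0,0,8],[0,-0.203,0.052,0,0,0,8],[0,-0.205,0.043,0,0,0,8],[0,-0.207,0.034,0,0,0,8],[0,-0.208,0.025,0,0,0,8],[0,-0.209,0.016,0,0,0,8],[0,-0.209,0.007,0,0,0,8],[0,-0.21,-0.002,0,0,0,8]]])

```text
time: 17.6
tcp_pos: [0.5562, -0.2133, 0.1521]
eef_rot: [0.696, 0.127, 0.696, -0.127]
wrist_force: [0.7, -0.2, -2.2]
opening: 0.194
```

```bash

python3 look.py scene b6 120 110 190 150 4; python3 -c "
from h import *
a=np.pi/12
plan(tip2tcp((-.12*(1-np.cos(a)),-.1-.12*np.sin(a)),.067),PK[2])
a=np.pi/6
plan(tip2tcp((-.12*(1-np.cos(a)),-.1-.12*np.sin(a)),.067),PK[2])
plan(tip2tcp((-.031,-.186),.067),PK[2])"
```

```text
tip [ 0.5917 -0.1197  0.0678] g [-0.0058 -0.1353]
t 17.65 tcp [ 0.556  -0.214   0.1521] F [ 0.5 -1.1 -0.9] op 0.194
shift units [0.03 0.21 0.02]
turn units [-0.02 -0.    0.  ]
t 17.65 tcp [ 0.556  -0.214   0.1521] F [ 0.5 -1.1 -0.9] op 0.194
shift units [ 0.03 -1.03 -0.13]
turn units [-0.02 -0.    0.  ]
t 17.65 tcp [ 0.556  -0.214   0.1521] F [ 0.5 -1.1 -0.9] op 0.194
shift units [ 0.03 -2.2  -0.42]
turn units [-0.02 -0.    0.  ]
```

View pics/b6.png

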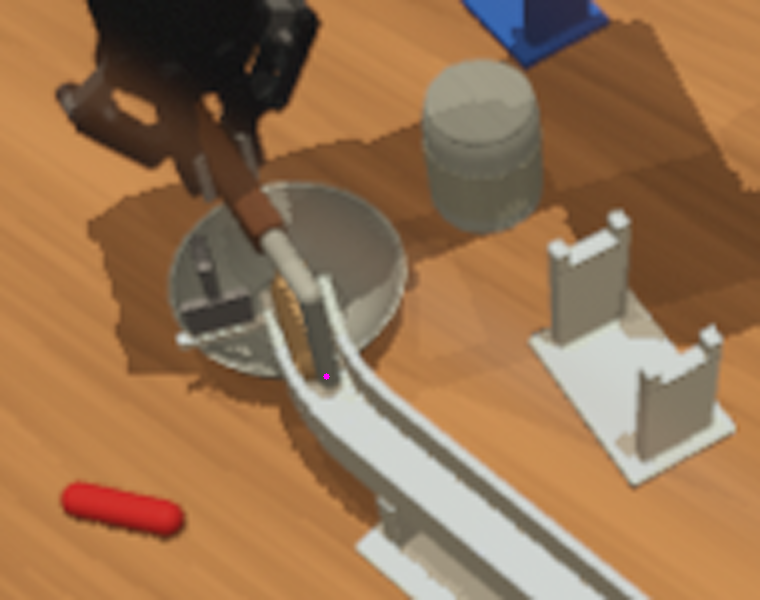

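>>> apply_moves(steps=[[[0,-0.209,-0.011,0,0,0,8],[0,-0.209,-0.02,0,0,0,8],[0,-0.208,-0.03,0,0,0,8],[0,-0.206,-0.038,0,0,0,8],[0,-0.204,-0.047,0,0,0,8],[0,-0.203,-0.052,0,0,0,8],[0,-0.203,-0.052,0,0,0,8],[0,-0.203,-0.052,0,0,0,8],[0,-0.203,-0.052,0,0,0,8],[0,-0.203,-0.052,0,0,0,8],[0,-0.15,-0.04,0,0,0,8]]])

```text
time: 18.75
tcp_pos: [0.5262, -0.261, 0.1521]
eef_rot: [0.696, 0.127, 0.695, -0.128]
wrist_force: [0.5, -0.3, -1.4]
opening: 0.19
```

```bash

python3 look.py scene b7 120 110 190 150 4; python3 -c "
from h import *
plan(tip2tcp((-.031,-.186),.067),PK[2])"
```

```text
tip [ 0.5617 -0.1675  0.0678] g [-0.0315 -0.1855]
t 18.8 tcp [ 0.526  -0.2613  0.1521] F [-0.  -0.1 -0.8] op 0.198
shift units [0.03 0.   0.03]
turn units [-0.02  0.    0.01]
```

View pics/b7.png

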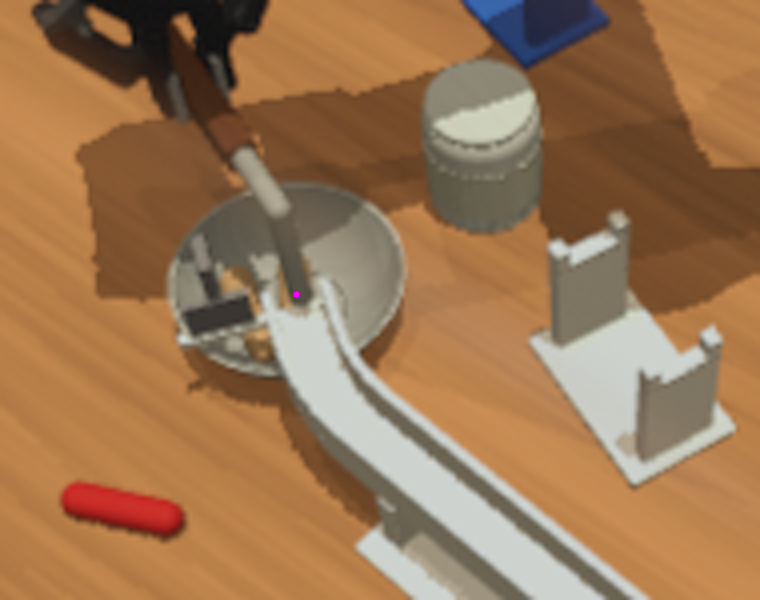

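>>> apply_moves(steps=[[[-0.25,0,0,0,0,0,8],[-0.35,0,0,0,0,0,8],[-0.6,0,0,0,0,0,8],[-0.9,0,0,0,0,0,8],[-0.9,0,0,0,0,0,8],[0,0,0,0,0,0,8],[0,0,0,0,0,0,8]]])

```text
time: 19.5
tcp_pos: [0.5265, -0.2602, 0.2271]
eef_rot: [0.696, 0.127, 0.695, -0.127]
wrist_force: [-0.4, 0.7, -1.7]
opening: 0.193
```

```bash

python3 look.py scene b8 140 130 120 90 6; python3 look.py top b9 300 130 130 100 6;python3 look.py wrist b10 0 0 560 420 1; python3 -c "
from h import *
plan(tip2tcp(TAB+U*.067,.15),PK[2])"
```

```text
tip [ 0.5619 -0.1667  0.1428] g [-0.0313 -0.1846]
tip [ 0.5616 -0.1664  0.1421] g [-0.0317 -0.1845]
tip [ 0.5614 -0.1664  0.1417] g [-0.0318 -0.1844]
t 19.65 tcp [ 0.5262 -0.2601  0.2259] F [-0.1  0.1 -1.3] op 0.192
shift units [-0.34 -1.25  2.5 ]
turn units [-0.01 -0.02 -0.01]
```

View pics/b8.png

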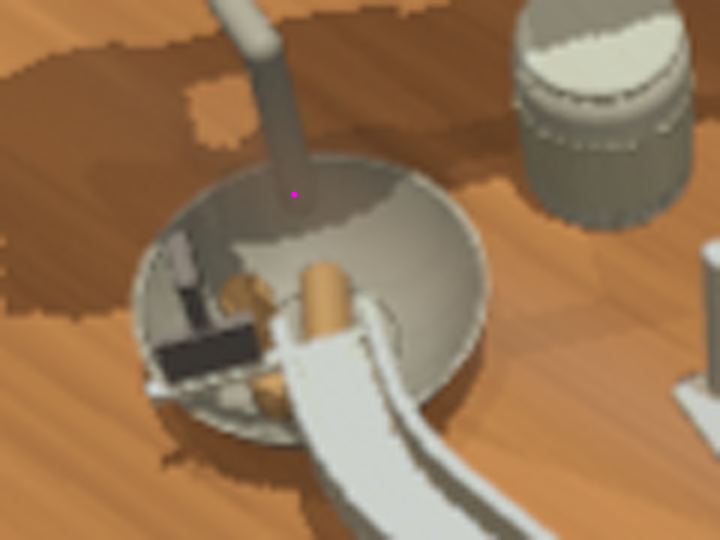

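View pics/b9.png

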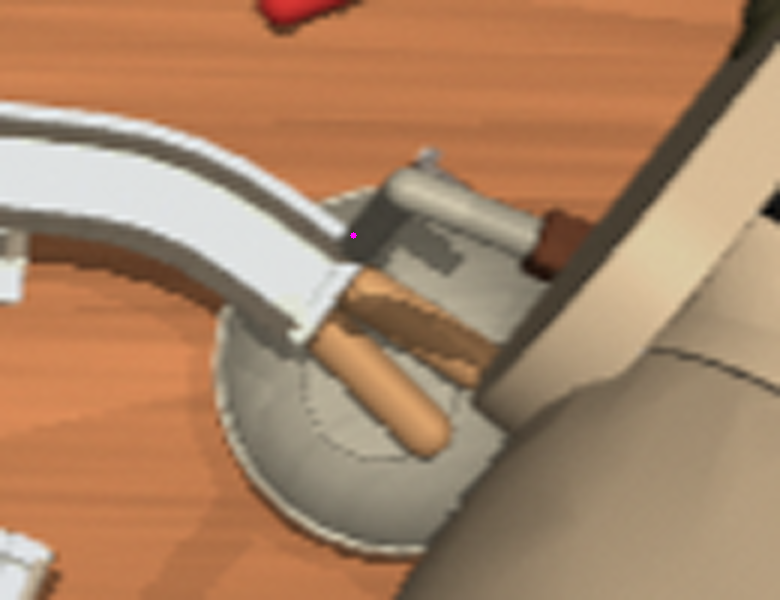

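View pics/b10.png

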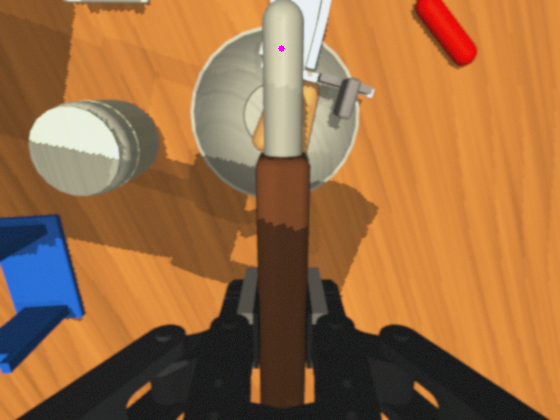

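>>> apply_moves(steps=[[[-0.1,-0.3,0.6,0,0,0,8],[0,-0.3,0.6,0,0,0,8],[0,-0.3,0.6,0,0,0,8],[0,-0.3,0.6,0,0,0,8],[0,-0.05,0.1,0,0,0,8],[0,0,0,0,0,0,8]]])

```text
time: 20.25
tcp_pos: [0.5737, -0.3117, 0.2284]
eef_rot: [0.695, 0.128, 0.696, -0.127]
wrist_force: [0.4, -0.9, -1.8]
opening: 0.191
```

```bash

python3 look.py scene c1 140 110 130 110 6; python3 look.py top c2 300 130 130 100 6; python3 -c "
from h import *
plan(tip2tcp(TAB+U*.067,.094),PK[2])
plan(tip2tcp(TAB+U*.0095,.094),PK[2])"
```

```text
tip [ 0.609  -0.218   0.1442] g [ 0.0201 -0.2317]
tip [ 0.6088 -0.2177  0.1446] g [ 0.0199 -0.2314]
t 20.35 tcp [ 0.5735 -0.3112  0.2292] F [ 0.2  0.5 -1.1] op 0.194
shift units [ 2.04 -0.01  0.01]
turn units [-0.01 -0.01 -0.  ]
t 20.35 tcp [ 0.5735 -0.3112  0.2292] F [ 0.2  0.5 -1.1] op 0.194
shift units [ 2.04  0.56 -2.22]
turn units [-0.01 -0.01 -0.  ]
```

View pics/c1.png

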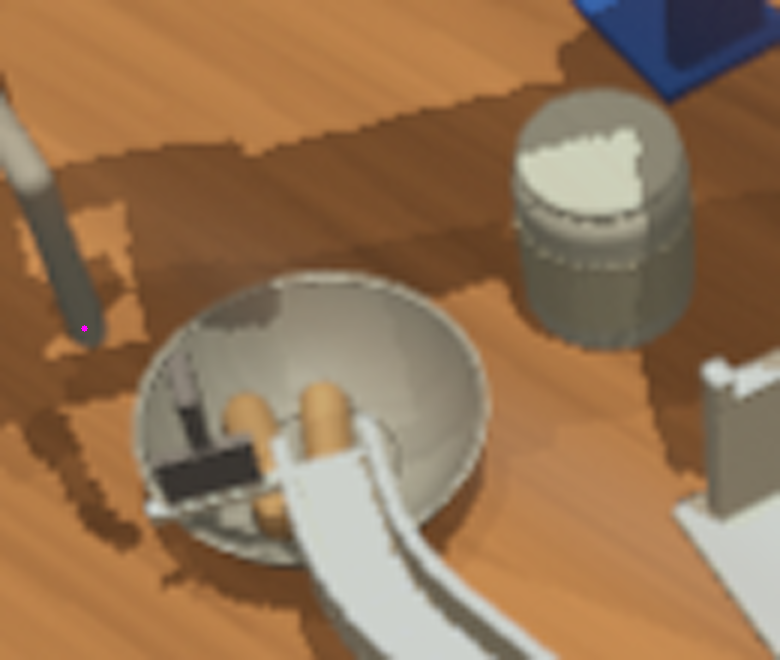

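View pics/c2.png

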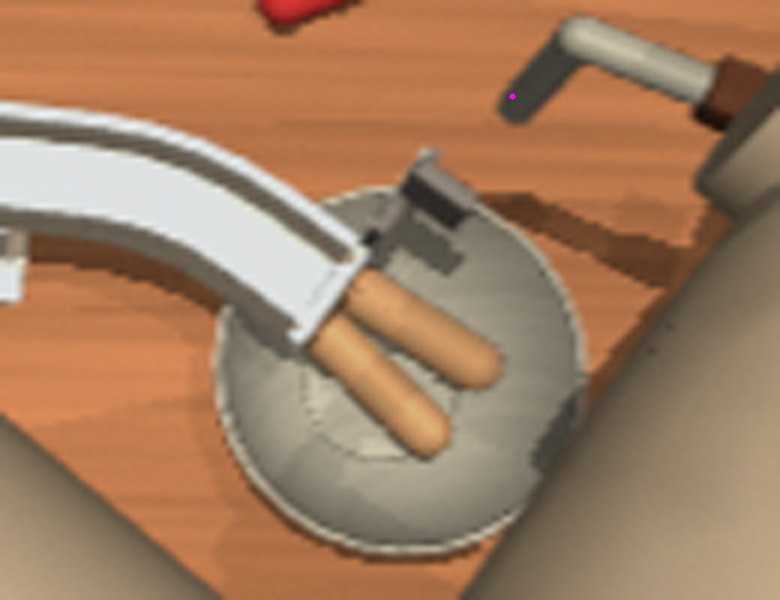

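>>> apply_moves(steps=[[[0.7,0,0,0,0,0,8],[0.8,0,0,0,0,0,8],[0.5,0,0,0,0,0,8],[0.04,0,0,0,0,0,8],[0,0.09,-0.35,0,0,0,8],[0,0.09,-0.35,0,0,0,8],[0,0.09,-0.35,0,0,0,8],[0,0.09,-0.35,0,0,0,8],[0,0.09,-0.35,0,0,0,8],[0,0.06,-0.25,0,0,0,8],[0,0.04,-0.15,0,0,0,8],[0,0,0,0,0,0,8]]])

```text
time: 21.55
tcp_pos: [0.5281, -0.2795, 0.1788]
eef_rot: [0.695, 0.127, 0.696, -0.127]
wrist_force: [0.4, 0.0, -1.3]
opening: 0.193
```

```bash

python3 look.py scene c3 140 110 130 110 6; python3 -c "
from h import *
t,g=tipnow();print((g-TAB)@U,(g-TAB)@E)
plan(tip2tcp(TAB+U*.0105,.094),PK[2])"
```

```text
tip [ 0.5635 -0.186   0.0945] g [-0.028  -0.2038]
0.011545281030961202 -0.00011304261908530508
t 21.6 tcp [ 0.5282 -0.2796  0.1786] F [ 0.4 -0.4 -0.7] op 0.193
shift units [ 0.01  0.01 -0.04]
turn units [-0.01 -0.01 -0.  ]
```

View pics/c3.png

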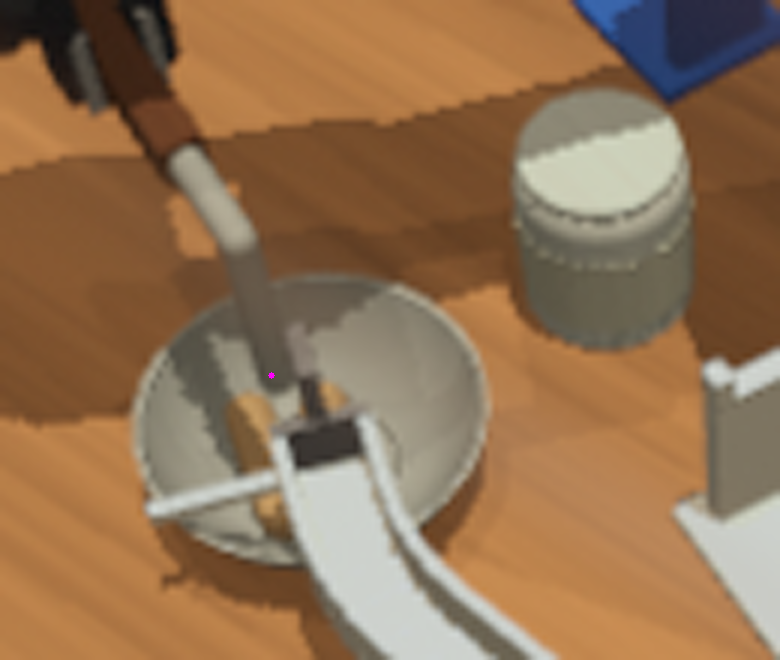

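>>> apply_moves(steps=[[[0,0.01,-0.06,0,0,0,8],[0,0.01,-0.06,0,0,0,8],[0,0,0,0,0,0,8]]])

```text
time: 21.9
tcp_pos: [0.5265, -0.2787, 0.1788]
eef_rot: [0.696, 0.127, 0.695, -0.128]
wrist_force: [5.0, -3.1, -1.3]
opening: 0.192
```

```bash

python3 look.py scene c4 140 110 130 110 6; python3 -c "
from h import *
a=cv2.imread('pics/scene0.png')[110:220,140:270];cv2.imwrite('pics/c4ref.png',cv2.resize(a,None,fx=6,fy=6,interpolation=cv2.INTER_CUBIC))
t,g=tipnow();print((g-TAB)@U,(g-TAB)@E)
plan(tip2tcp(TAB+U*.0105,.094),PK[2])"
python3 -c "
import cv2,numpy as np
cv2.imwrite('pics/c4c.png',np.hstack([cv2.imread('pics/c4.png')[300:520,200:450],cv2.imread('pics/c4ref.png')[300:520,200:450]]))"
```

```text
tip [ 0.5622 -0.1854  0.0944] g [-0.0294 -0.2032]
0.010079926292070936 0.00012500867181648007
t 21.95 tcp [ 0.5265 -0.2788  0.1788] F [ 5.  -2.9 -2.1] op 0.193
shift units [ 0.02 -0.    0.03]
turn units [-0.02  0.03  0.  ]
```

View pics/c4c.png

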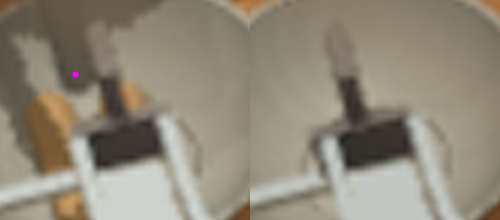

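>>> apply_moves(steps=[[[0,-0.06,0.25,0,0,0,8],[0,-0.06,0.25,0,0,0,8],[-0.6,0,0,0,0,0,8],[-0.9,0,0,0,0,0,8],[-0.5,0,0,0,0,0,8],[0,0,0,0,0,0,8]]])

```text
time: 22.55
tcp_pos: [0.5369, -0.2859, 0.2299]
eef_rot: [0.696, 0.127, 0.695, -0.128]
wrist_force: [-0.7, 0.5, -1.0]
opening: 0.194
```

```bash
python3 -c "
from h import *
plan([.4656,-.0119,.0985],PK[2])"
```

```text
t 22.55 tcp [ 0.5369 -0.2859  0.2299] F [-0.7  0.5 -1. ] op 0.194
shift units [ 5.24  9.24 -6.56]
turn units [-0.    0.02  0.01]
```

>>> apply_moves(steps=[[[0,0.8,-0.6,0,0,0,8],[0,0.8,-0.6,0,0,0,8],[0,0.8,-0.6,0,0,0,8],[0,0.8,-0.6,0,0,0,8],[0,0.8,-0.6,0,0,0,8],[0,0.8,-0.6,0,0,0,8],[0,0.8,-0.6,0,0,0,8],[0,0.8,-0.6,0,0,0,8],[0,0.8,-0.6,0,0,0,8],[0,0.8,-0.6,0,0,0,8],[0,0.8,-0.3,0,0,0,8],[0,0.4,-0.2,0,0,0,8]]])

```text
time: 23.75
tcp_pos: [0.4654, -0.0115, 0.2278]
eef_rot: [0.695, 0.127, 0.696, -0.127]
wrist_force: [0.0, 0.3, -1.5]
opening: 0.19
```

>>> apply_moves(steps=[[[0,0,0,0,0,0,8],[0,0,0,0,0,0,8]]])

```text
time: 23.95
tcp_pos: [0.4661, -0.0134, 0.2282]
eef_rot: [0.695, 0.127, 0.696, -0.127]
wrist_force: [-0.6, -0.2, -2.2]
opening: 0.19
```

```bash
python3 -c "
from h import *
plan([.4656,-.0119,.0985],PK[2])
print(tipnow())"; python3 look.py scene d1 210 130 170 130 4; python3 look.py wrist d2 0 0 560 420 1
```

```text
t 23.95 tcp [ 0.4661 -0.0134  0.2282] F [-0.6 -0.2 -2.2] op 0.19
shift units [ 5.19  0.05 -0.04]
turn units [-0.01 -0.01  0.  ]
(array([0.50141025, 0.08015147, 0.14388551]), array([-0.1133697 ,  0.05584992]))
tip [0.5014 0.0802 0.1439] g [-0.1134  0.0558]
tip [0.5015 0.0799 0.144 ] g [-0.1132  0.0556]
```

View pics/d1.png

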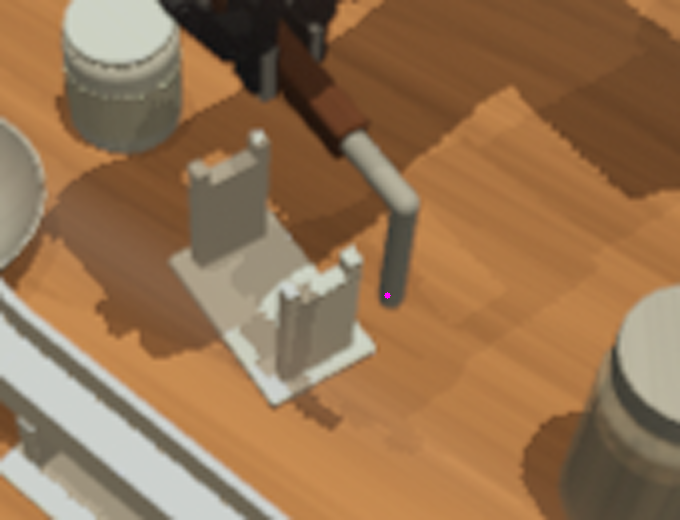

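View pics/d2.png

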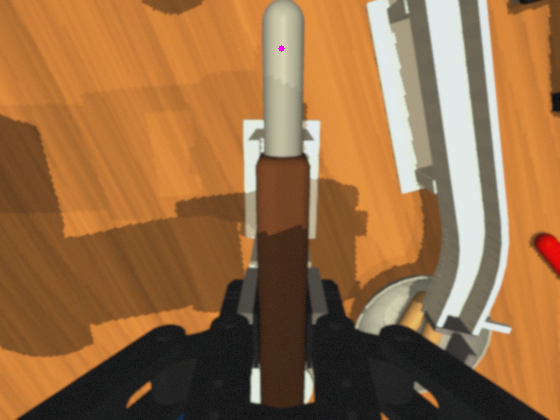

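>>> apply_moves(steps=[[[0.8,0.05,-0.04,0,0,0,8],[0.9,0,0,0,0,0,8],[0.9,0,0,0,0,0,8],[0.8,0,0,0,0,0,8],[0.6,0,0,0,0,0,8],[0.4,0,0,0,0,0,8],[0.3,0,0,0,0,0,8],[0.2,0,0,0,0,0,8],[0.15,0,0,0,0,0,8],[0,0,0,0,0,0,8],[0,0,0,0,0,0,8]]])

```text
time: 25.15
tcp_pos: [0.4656, -0.0114, 0.1026]
eef_rot: [0.696, 0.127, 0.695, -0.127]
wrist_force: [0.3, 0.6, -1.0]
opening: 0.192
```

```bash
python3 -c "
from h import *
plan([.4656,-.0119,.0978],PK[2])"; python3 look.py scene d3 210 110 150 120 5
```

```text
t 25.15 tcp [ 0.4656 -0.0114  0.1026] F [ 0.3  0.6 -1. ] op 0.192
shift units [ 0.19 -0.02  0.01]
turn units [-0.01  0.01 -0.  ]
tip [0.5011 0.0821 0.0183] g [-0.1138  0.0578]
```

View pics/d3.png

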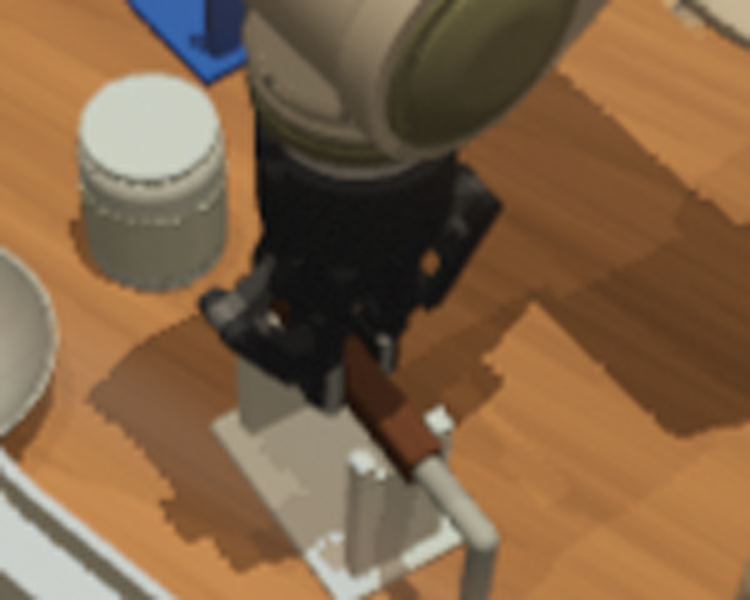

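Between the cheeks; lower the last ~5 mm until contact.

>>> apply_moves(steps=[[[0.08,0,0,0,0,0,8],[0.06,0,0,0,0,0,8],[0.05,0,0,0,0,0,8],[0,0,0,0,0,0,8]]])

```text
time: 25.6
tcp_pos: [0.4655, -0.0114, 0.0979]
eef_rot: [0.696, 0.127, 0.695, -0.127]
wrist_force: [-1.6, 0.5, 4.0]
opening: 0.194
```

Contact (4 N upward) at the same height as at the pickup. Opening slowly.

>>> apply_moves(steps=[[[0,0,0,0,0,0,18],[0,0,0,0,0,0,22],[0,0,0,0,0,0,28],[0,0,0,0,0,0,36],[0,0,0,0,0,0,46],[0,0,0,0,0,0,56],[0,0,0,0,0,0,60],[0,0,0,0,0,0,60]]])

```text
time: 26.4
tcp_pos: [0.4655, -0.0114, 0.0976]
eef_rot: [0.696, 0.127, 0.696, -0.127]
wrist_force: [-0.5, 0.9, -0.3]
opening: 0.706
```

>>> apply_moves(steps=[[[-0.3,0,0,0,0,0,60],[-0.5,0,0,0,0,0,60],[-0.9,0,0,0,0,0,60],[-0.9,0,0,0,0,0,60],[-0.9,0,0,0,0,0,60],[-0.9,0,0,0,0,0,60],[-0.9,0,0,0,0,0,60],[0,-0.9,0,0,0,0,60],[0,-0.9,-0.9,0,0,0,60],[0,-0.9,-0.9,0,0,0,60],[0,-0.9,-0.9,0,0,0,60],[0,0,0,0,0,0,60]]])

```text
time: 27.6
tcp_pos: [0.3681, -0.072, 0.2306]
eef_rot: [0.695, 0.128, 0.696, -0.128]
wrist_force: [-0.1, 0.6, -0.6]
opening: 0.704
```

```bash
python3 - <<'E'
from h import *
print(ctrl.sense()["tcp_pos"],ctrl.sense()["time"])
for n in("top","scene"):
    m=ctrl.camera_model(n);im=ctrl.camera(n)[:,:,::-1].copy();cv2.imwrite(f"pics/{n}_end.png",im)
    g=cv2.resize(im,None,fx=3,fy=3,interpolation=cv2.INTER_CUBIC)
    for l in handle_lines():
        for u,v in proj(m,T2(PK,l))*3+1: cv2.circle(g,(int(u),int(v)),0,(255,0,255),-1)
    g=g[330:780,420:1220] if n=="top" else g[340:940,450:1190]
    cv2.imwrite(f"pics/ove_{n}.png",g)
E
```

```text
[ 0.36810462 -0.0720315   0.23061456] 27.6
```

View pics/ove_top.png

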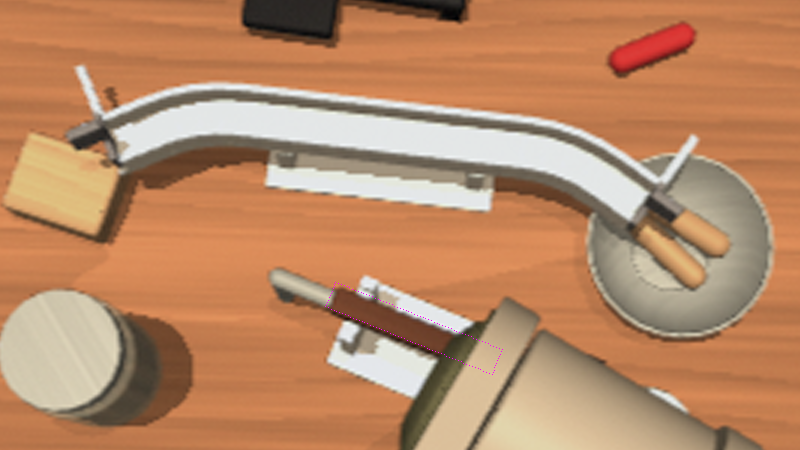

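View pics/ove_scene.png

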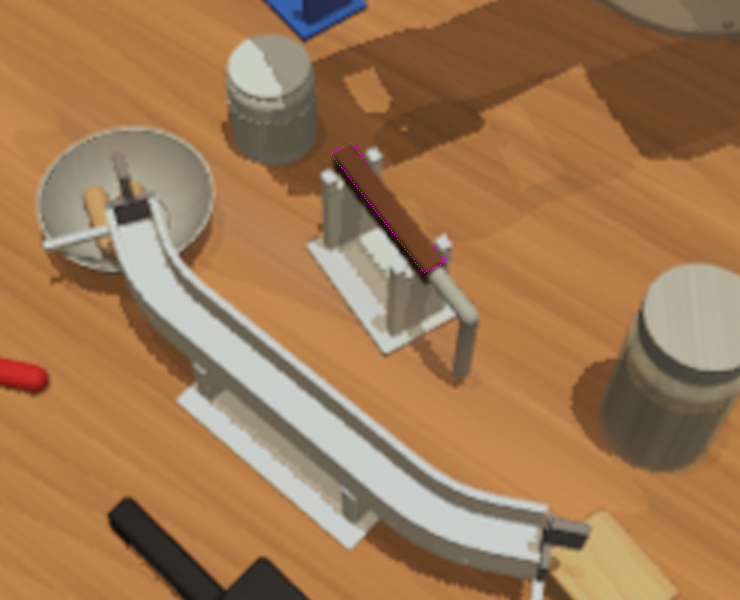

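Both sticks are in the bowl at px (670,250) and (705,230), both shutters look shut, and the pick lies on its original outline. Handing in.

```bash
python3 -c "
from workcell import ctrl
print(ctrl.hand_in())"
```

```text
the job is handed in; nothing more can be done
None
```

The job is done and handed in at about 28 s of the 72 s allowed; the hand-in gives no verdict, so what follows is from my own checks.

**What I did:** I took the pick off the white rest and opened the right shutter, on the bowl's side, by about 42 mm. I then lowered the tip behind stick_b and swept both sticks round the right bend into the bowl at about 5 cm/s. Last, I pushed that shutter against its stop, feeling about 6 N, and laid the pick back on the rest.

**Last checks:**
- **Sticks:** the final pictures show both in the bowl, with centres about 15 mm or less from its axis. I judged their height only by eye, since the gutter's end hides part of them.
- **Shutters:** the right one looks the same as in its shut start picture, and the left one was never touched.
- **Pick:** the handle lies on its original outline to within about 1 mm. In the top view the arm hid part of it.
- **Bowl and other things:** the bowl, canister, tin, brush and chew block look unmoved. The arm covers most of the tin in the last top view, but the scene view shows it in place.
- **Forces:** wrist readings between moves in the groove stayed at 3 N or less. The contact between pick and gutter was not measured directly.

No check failed or disagreed.

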